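# Bring a bead on its painting stick to the lining brush

## Task

Get the long tube-shaped bead ready for its painted line: take its stick out of the rack and push it down into the brass tube on the lining stand's carriage until it stands on the bottom. Then take the carriage by its knob and slide it along the rail towards the brush until you feel the ball click into the notch, without running on past it. Finish still holding the knob with the carriage in the notch, and leave the brush, the other bead sticks, the bowl and the jar as they are.

Things in the scene. Friction and masses are not known exactly. Their poses are not given: they have to be found in the camera images.
- stick_long: The stick to load: wooden dowel 8 mm thick, 116 mm long, upright in a hole of the rack, with a fixed terracotta bead: a plain tube 21 mm across, 30 mm long, 45 to 75 mm above the foot. Above it 41 mm of bare dowel to grip. 25 to 45 g. Origin at the middle of the foot, z along the stick to its top. The last 5 mm of the foot taper to 4.4 mm across.
- stick_round: Another stick with the same dowel, to leave in the rack: its bead is a ball 24 mm across. Origin at the foot.
- stick_disc: Another stick with the same dowel, to leave in the rack: its bead is a flat disc 32 mm across and 10 mm thick. Origin at the foot.
- rack: Wooden stick rack, fixed: block 46 x 150 x 40 mm (x, y, z) with three holes 10 mm wide, 30 mm deep, along its y axis at y = -50, 0 and 50 mm, a stick in each: its foot 10 mm and its top 126 mm above the table. Origin at the centre of the underside, z up.
- carriage: Aluminium carriage, 60 x 141 mm, on the level rail of a fixed stand (grey base plate 150 x 380 mm). Origin on the brass tube's axis at the floor of its bore, on the deck, 54 mm above the table; z up, y along the rail towards the brush, x to the brush post's side. It slides along y only, 180 mm between stops, with about 1 N; starts at the end away from the brush, 75 to 160 mm short of the notch.
- tube_mouth (a point): Centre of the mouth of the upright brass tube on the carriage, 88 mm above the table, 34 mm above the floor of its bore (the carriage's origin). Tube 20 mm outside, bore 9.6 mm. A stick that is fully in has its foot on that floor, and 82 mm of it, with the bead, stands above the mouth.
- knob (a point): Middle of the black round knob to slide the carriage by: upright, 22 mm across (18 mm in the lowest 6 mm), 36 mm tall. This point is on its axis 18 mm above the deck (72 mm above the table), 95 mm behind the tube's axis (at y = -95 mm in the carriage's frame). Fixed on the carriage, does not turn.
- head: Dark steel index bar, 20 x 250 mm, beside the rail, with the brush post on it, clamped at a place that varies; not to be shifted. One V notch across its top, in line with the brush. Origin at the notch on the rail's centre line, at table height; axes as the carriage's. The carriage is in the notch at y = 0 in this frame, negative before it; the bar goes on flat for 20 mm or more beyond.
- brush_tip (a point): Tip of the lining brush that lies level in the post's clamp and points at the rail: 114 mm above the table, 18 mm to the +x side of the rail's centre line, in line with the notch. The post is 12 mm thick, 140 mm tall, 82 mm to the +x side of the centre line.
- ball (a joint): How far (m) the ball of the carriage's spring plunger has dropped; a 10 mm ball beside the tube, riding on the index bar. About 0.0008 on the flat, 0.0034 at the bottom of the notch, which is 10 mm wide: the ball begins to fall 5 mm before its middle. On the flat the slide takes about 1 N; the notch draws it in with up to 7 N and takes about 7 N to leave, either way.
- bowl: Loose terracotta bowl, 116 mm across, 50 mm tall, leave alone. Origin under its middle.
- jar: Loose white glaze jar with a lid, 52 mm across, 62 mm tall, leave alone. Origin under its middle.
Mind the look-alikes: they are no part of the job. What is shaped like the stick_long but green is not meant.

How it is judged:
By the outcome, as a careful person would: the job done as asked, in the order asked, and still so for the second after the job is handed in, while the arm keeps its last pose, push and grip.
It also fails if it takes over 51 s, if anything falls off the work surface, if the arm or the gripper's body presses on something with over 40 N, if the wrist force passes 120 N, or if a joint passes its speed limit or range.

## Robot

A 6-joint arm with a two-finger parallel gripper is mounted at the origin on the work surface. World frame = base frame: x ahead of the robot, y to its left, z up, the work surface at z = 0. Lengths are in m, angles in degrees, forces in N, time in s.
With the tool pointing down it reaches from about 0.35 to 0.875 m from the base axis. Payload 4.2 kg.
Tool frame: the origin (TCP) lies between the finger pads, 19 mm behind the fingertips; this is the grasp point; z points along the fingers, y is the line along which they close (so a half turn about z gives the same grasp; the last joint's range is limited). The gripper opens to 87 mm and grips with 3 to 60 N. Pads are 19 mm wide; open, the fingers measure 117 mm over their backs; the gripper's body (75 mm by 190 mm) begins 51 mm behind the grasp point.
Start: joints at [90.905, 22.042, 0.453, 0, -68.411, -14.817], TCP at [0.15, 0.607, 0.241] pointing down, gripper open.
Joint ranges: [-179.83, 179.83], [-69.29, 118.12], [-61.27, 80.66], [-181.25, 117.63], [-171.15, -9.14], [-177.46, 177.46]. Speed limits (degrees/s): [159.86, 159.86, 180, 180, 180, 180].

## Interface

Orientations are given as a 3x3 rotation matrix whose columns are the frame's x, y, z axes.
In Python, from station import r gives the robot as it stands.
- The arm moves only by the tool move_arm, never from a script. Its argument "series" is a list of rows, each an object with "grip": the opening, from 0 (shut) to 1 (fully open); "xyz": the shift along the tool's x, y, z in mm, a list of three; "angular": the turn, a rotation vector about the tool's x, y, z in rad, a list of three. A call has 1 to 10 rows; each row is the pose to reach, as a shift and turn from the pose commanded when the call began, along the tool's axes at that moment; what a row does not reach only later rows make up. A row lasts 1/10 s, in which the tool goes at most 50 mm and 8.59 degrees, less where a joint would pass 70% of its speed; a pose out of reach is approached as far as the arm can. A call with a gripper value outside its range is refused whole. The fingers move at their own pace and stop on an object; the grip force is fixed at half the most. Time passes only in rows, so rows that repeat a pose let the fingers close. It gives the time, the measured TCP pose, the force, the opening and the grip force at its end, in the units of the state.
- r.sense(): the state, without advancing time (a new reading comes with each control period).
- r.capture(name): name is "scene" or "top"; returns a dict with "img" (480x640x3 uint8, red, green, blue), "camera_matrix" (3x3 intrinsics, pixels), "rvec" (rotation vector, rad) and "tvec" (3), from world to camera coordinates, as OpenCV has them. Camera axes: x right, y down, z forward; pixel columns grow to the right and rows downward; lengths in m; the calibration is good to about 2 mm. A picture is of the moment at which its call begins. There is no depth.
- r.finish_job(): hands the job in; it is judged then, once.
The state is a dict: "time_s": time; "joints": joint angles; "joint_velocities": joint speeds; "effort": joint torques, N m; "tcp_pos": TCP position; "ee_rot": TCP orientation; "wrist_force": force on the tool from outside, world axes, zero at the start; "moment": the same for the moment, N m; "gripper_width": opening from 0.0 (shut) to 1.0 (fully open); "gripper_force": force on a finger pad.
Only numpy, scipy, OpenCV 4.12 (cv2) and the standard library are available. Lean on these libraries where they do the work, as an engineer would, in place of code of your own. Each camera call takes 0.05 s, during which the arm holds its last target. There are 200 camera calls.

## Working session

There is one attempt and no reset: what is moved stays moved. The work goes in short steps, Python scripts to look and compute and a tool call to move; the robot and the scene stay as the last step left them, time stands still between calls to the robot, and variables do not carry over. Pictures are saved under pics/ and viewed, at most 10 in all, crops included, and the job is handed in when it is done.

Besides the shell and the picture viewer there is one more tool, called after "Emit:" as a command line: name --argument value ..., lists and objects as JSON in quotes. move_arm: Moves the arm, as the interface text tells. Its arguments: {"type":"object","properties":{"series":{"type":"array"}},"required":["series"]}

```bash
mkdir -p pics; ls
cat > h.py <<'E'
import numpy as np, cv2
from station import r
def cap(n,save=None):
    c=r.capture(n)
    if save: cv2.imwrite('pics/'+save,c['img'][:,:,::-1])
    K=np.array(c['camera_matrix'],float);R=cv2.Rodrigues(np.array(c['rvec'],float))[0];t=np.array(c['tvec'],float).ravel()
    return c['img'],(K,R,t)
def ray(cam,uv):
    K,R,t=cam;d=R.T@np.linalg.solve(K,[uv[0],uv[1],1.]);return -R.T@t,d/np.linalg.norm(d)
def plane(cam,uv,z):
    o,d=ray(cam,uv);return o+d*(z-o[2])/d[2]
def tri(rays):
    A=np.zeros((3,3));b=np.zeros(3)
    for o,d in rays:
        P=np.eye(3)-np.outer(d,d);A+=P;b+=P@o
    x=np.linalg.solve(A,b);return x,[np.linalg.norm((np.eye(3)-np.outer(d,d))@(x-o)) for o,d in rays]
def proj(cam,X):
    K,R,t=cam;p=K@(R@np.array(X,float)+t);return p[:2]/p[2]
E
python3 - <<'E'
from h import *
for n in('scene','top'):
    i,c=cap(n,n+'0.png');print(n,c[0].round(1).tolist(),(-c[1].T@c[2]).round(3),c[1][2].round(2))
s=r.sense();print({k:np.round(v,3).tolist() for k,v in s.items()})
E
```

```text
pics
scene [[498.8, 0.0, 324.0], [0.0, 498.8, 241.2], [0.0, 0.0, 1.0]] [1.265 0.292 0.604] [-0.76 -0.38 -0.53]
top [[434.8, 0.0, 315.8], [0.0, 434.8, 246.4], [0.0, 0.0, 1.0]] [ 0.383 -0.057  0.953] [ 0.19 -0.03 -0.98]
{'time_s': 0.1, 'joints': [90.906, 22.087, 0.389, -0.025, -68.412, -14.815], 'joint_velocities': [-0.09, -0.11, 0.131, 0.091, 0.072, 0.001], 'effort': [-0.001, -39.169, 18.794, 4.232, 0.013, -0.0], 'tcp_pos': [0.15, 0.606, 0.24], 'ee_rot': [[0.971, -0.241, -0.0], [-0.241, -0.971, -0.002], [0.0, 0.002, -1.0]], 'wrist_force': [-0.551, -1.068, -0.228], 'moment': [0.008, -0.038, -0.027], 'gripper_force': 0.0, 'gripper_width': 0.999}
```

View pics/scene0.png

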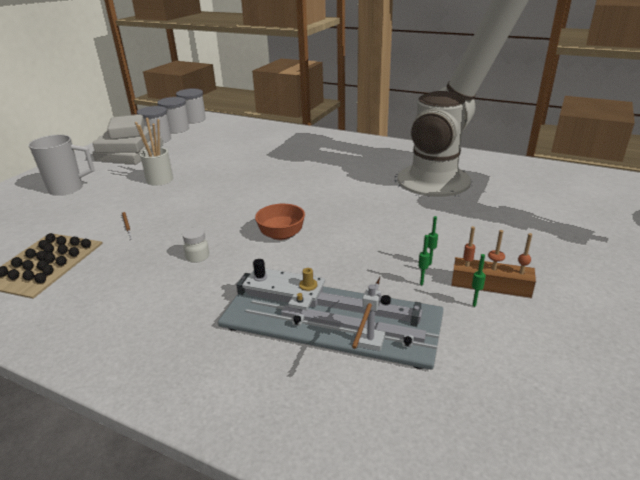

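View pics/top0.png

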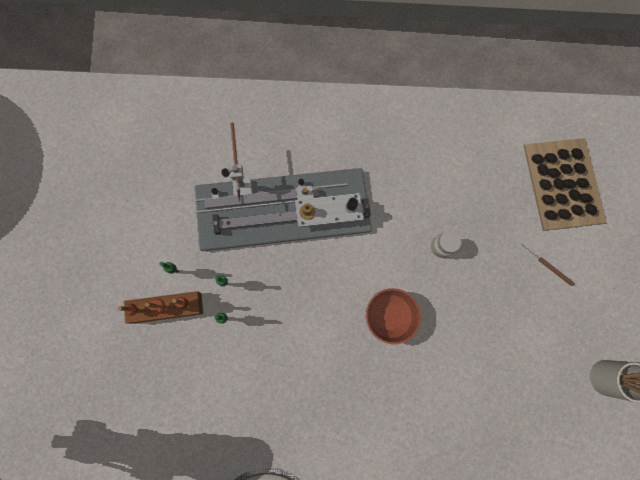

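The rack is at about scene (495,270) and top (163,307), with three green look-alikes around it. The candidates are the red beads at scene (470,253), (497,256) and (525,260). The leftmost looks like the plain tube and is terracotta; the green ones are excluded. I'll confirm that in an enlarged crop.

Run:
```python
from h import *
a=cv2.imread('pics/scene0.png')[205:305,405:545];b=cv2.imread('pics/top0.png')[250:335,105:245]
a=cv2.resize(a,(770,550),interpolation=2)
cv2.imwrite('pics/crop1.png',a)
a=cv2.imread('pics/top0.png')[115:335,105:385];cv2.imwrite('pics/crop2.png',cv2.resize(a,(756,594),interpolation=2))
```

```text
(no output)
```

View pics/crop1.png

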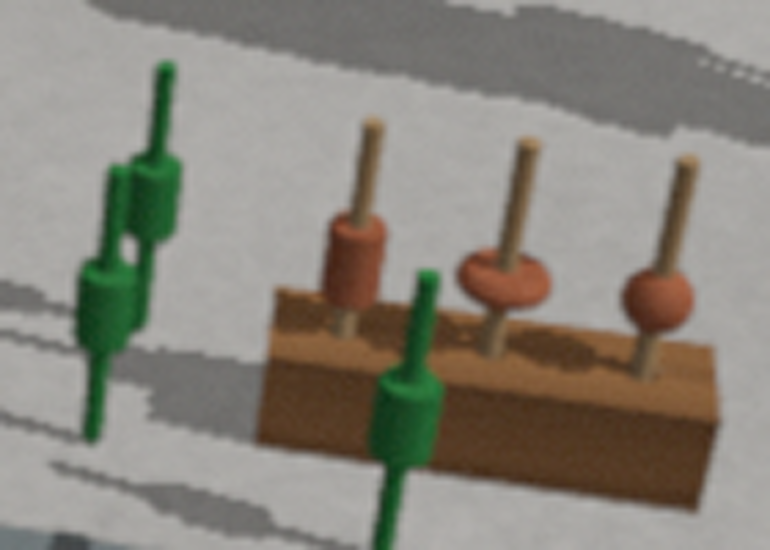

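View pics/crop2.png

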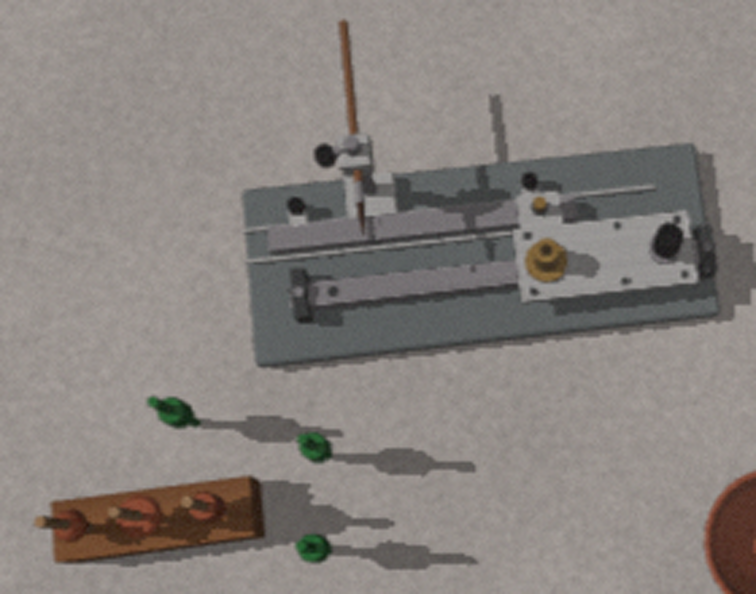

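The crop shows the left stick, bead at crop (355,260), as a plain terracotta tube. The middle is a disc, the right a ball. In the top view the tube is the rightmost stick of the rack, at about (180,303). Next I'll measure everything from both views.

Run:
```python
from h import *
S,cs=cap('scene');T,ct=cap('top')
def hsv(i): return cv2.cvtColor(cv2.GaussianBlur(i,(3,3),0),cv2.COLOR_RGB2HSV)
def comps(i,lo,hi,box,amin=6):
    m=cv2.inRange(hsv(i),lo,hi);x0,y0,x1,y1=box;k=np.zeros_like(m);k[y0:y1,x0:x1]=m[y0:y1,x0:x1]
    n,l,st,c=cv2.connectedComponentsWithStats(k)
    return [(st[j].tolist(),c[j].round(1).tolist()) for j in range(1,n) if st[j][4]>=amin]
for nm,i,b,bb in(('scene',S,(440,215,545,300),(225,250,345,315)),('top',T,(110,285,215,330),(290,170,375,230))):
    print(nm)
    print(' bead',comps(i,(0,120,60),(8,255,255),b))
    print(' dowel',comps(i,(10,40,90),(22,140,255),b))
    print(' brass',comps(i,(14,110,60),(30,255,255),bb))
    print(' black',comps(i,(0,0,0),(179,255,45),bb))
    print(' green',comps(i,(50,120,30),(80,255,255),(0,180,640,340)))
a=S[245:350,210:450];cv2.imwrite('pics/crop3.png',cv2.resize(a,None,fx=3.3,fy=3.3,interpolation=2)[:,:,::-1])
```

```text
scene
 bead [([466, 246, 6, 5, 12], [468.2, 248.6]), ([465, 251, 4, 7, 14], [466.4, 254.6])]
 dowel [([467, 226, 8, 21, 88], [471.3, 236.8]), ([494, 230, 10, 25, 112], [498.7, 242.5]), ([523, 233, 9, 23, 99], [527.6, 244.8]), ([451, 256, 21, 33, 83], [456.7, 271.2]), ([473, 258, 6, 4, 14], [475.2, 259.7]), ([462, 261, 10, 8, 49], [467.0, 264.4]), ([485, 260, 51, 38, 287], [514.9, 270.3]), ([472, 269, 5, 4, 9], [474.1, 270.4]), ([483, 269, 4, 6, 9], [484.2, 271.1]), ([483, 290, 10, 2, 10], [487.5, 290.6]), ([495, 292, 11, 2, 11], [500.0, 292.5]), ([508, 294, 18, 3, 18], [516.5, 295.1])]
 brass [([300, 269, 17, 21, 228], [307.6, 280.3]), ([298, 294, 4, 6, 21], [299.4, 296.4])]
 black [([254, 260, 10, 18, 154], [258.8, 268.1]), ([238, 286, 6, 8, 37], [240.4, 289.6])]
 green [([434, 218, 2, 11, 13], [434.2, 222.3]), ([420, 230, 17, 54, 348], [427.3, 251.8]), ([473, 255, 13, 50, 257], [478.7, 278.6])]
top
 bead [([176, 297, 11, 11, 59], [181.7, 302.8]), ([149, 299, 15, 14, 134], [157.0, 306.1]), ([125, 305, 12, 10, 60], [131.6, 309.4])]
 dowel [([117, 291, 81, 20, 191], [153.0, 298.1]), ([171, 298, 6, 6, 28], [173.8, 300.4]), ([144, 302, 6, 6, 24], [146.4, 304.1]), ([124, 313, 11, 11, 40], [126.6, 319.4])]
 brass [([303, 189, 4, 3, 9], [304.7, 190.1]), ([300, 204, 14, 15, 146], [306.9, 211.2])]
 black [([299, 180, 5, 4, 15], [300.9, 181.5]), ([348, 199, 9, 11, 77], [352.0, 204.0])]
 green [([165, 263, 9, 8, 47], [169.2, 267.4]), ([217, 276, 9, 9, 41], [220.8, 279.9]), ([216, 314, 10, 8, 66], [220.5, 317.5])]
```

View pics/crop3.png

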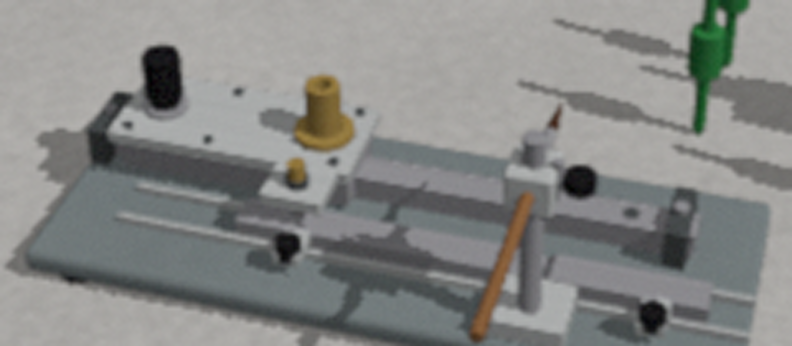

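The crop shows the tube mouth at scene (308,270), the knob top at (259,261), and the brush tip at (380,277).

Run:
```python
from h import *
S,cs=cap('scene');T,ct=cap('top')
P=dict(sticktop=((473,227.4),(173,300.2)),mouth=((307.9,270.2),(307.2,207.6)),knobtop=((258.8,261.1),(353,201.5)),brush=((379.7,277.4),(239.8,200.5)))
for k,(a,b) in P.items():
    x,e=tri([ray(cs,a),ray(ct,b)]);print(k,x.round(4),np.round(e,4), proj(cs,x).round(1),proj(ct,x).round(1))
for k,a,b,z in(('sticktop',*P['sticktop'],.126),('mouth',*P['mouth'],.088),('knobtop',*P['knobtop'],.09),('brush',*P['brush'],.114)):
    print(k,plane(cs,a,z).round(4),plane(ct,b,z).round(4))
print('notch',plane(ct,(240.2,199.4),.04))
# rack top corners in top view (crop2 px) z=.04
for p in((52,508),(257,478),(262,534),(55,562)): print(plane(ct,(105+p[0]/2.7,115+p[1]/2.7),.04).round(4))
# base plate corners
for p in((243,190),(694,145),(718,318),(260,366)): print('pl',plane(ct,(105+p[0]/2.7,115+p[1]/2.7),.012).round(4))
for p in((169.2,267.4),(220.8,279.9),(220.5,317.5)): print('green',plane(ct,p,.06).round(3))
```

```text
sticktop [0.4335 0.1814 0.1259] [0.0003 0.0003] [472.8 227.4] [172.8 300.2]
mouth [ 0.6328 -0.0632  0.088 ] [0.0015 0.0015] [307.1 270.1] [306.5 207.9]
knobtop [ 0.648  -0.1568  0.0914] [0.0021 0.0021] [257.6 260.9] [352.1 202. ]
brush [0.635  0.0721 0.114 ] [0.0017 0.0017] [378.6 277.4] [239.  200.8]
sticktop [0.4334 0.1817 0.126 ] [0.4336 0.1811 0.126 ]
mouth [ 0.6323 -0.0617  0.088 ] [ 0.6334 -0.0645  0.088 ]
knobtop [ 0.6459 -0.1558  0.09  ] [ 0.6495 -0.1589  0.09  ]
brush [0.6343 0.0737 0.114 ] [0.6355 0.0705 0.114 ]
notch [0.66033342 0.08101178 0.04      ]
[0.4299 0.3043 0.04  ]
[0.4573 0.1516 0.04  ]
[0.4148 0.1445 0.04  ]
[0.3896 0.2976 0.04  ]
pl [0.6977 0.1879 0.012 ]
pl [ 0.7526 -0.1881  0.012 ]
pl [ 0.6026 -0.209   0.012 ]
pl [0.5497 0.1626 0.012 ]
green [0.504 0.214 0.06 ]
green [0.482 0.107 0.06 ]
green [0.406 0.103 0.06 ]
```

The heights agree with the text: stick top 0.126, mouth 0.088, knob top 0.091. The rail points at about 98.5° in the world frame. The stick top is at (0.4335, 0.181), the mouth at (0.633, -0.063), and the notch is about 133 mm ahead. I'll go above the stick and turn the tool +1.179 rad, so that it closes across the rail and the rack.

Emit:
move_arm --series '[{"grip": 0.6, "xyz": [378, 345, -9], "angular": [0, 0, 1.179]}, {"grip": 0.6, "xyz": [378, 345, -9], "angular": [0, 0, 1.179]}, {"grip": 0.6, "xyz": [378, 345, -9], "angular": [0, 0, 1.179]}, {"grip": 0.6, "xyz": [378, 345, -9], "angular": [0, 0, 1.179]}, {"grip": 0.6, "xyz": [378, 345, -9], "angular": [0, 0, 1.179]}, {"grip": 0.6, "xyz": [378, 345, -9], "angular": [0, 0, 1.179]}, {"grip": 0.6, "xyz": [378, 345, -9], "angular": [0, 0, 1.179]}, {"grip": 0.6, "xyz": [378, 345, -9], "angular": [0, 0, 1.179]}, {"grip": 0.6, "xyz": [378, 345, -9], "angular": [0, 0, 1.179]}, {"grip": 0.6, "xyz": [378, 345, -9], "angular": [0, 0, 1.179]}]'

```text
time_s: 1.3
tcp_pos: [0.4283, 0.1889, 0.2505]
ee_rot: [[0.149, -0.989, 0.001], [-0.989, -0.149, 0.001], [-0.001, -0.001, -1.0]]
wrist_force: [1.0, 0.5, 0.0]
gripper_width: 0.603
gripper_force: 0.0
```

Emit:
move_arm --series '[{"grip": 0.6, "xyz": [0, 0, 0], "angular": [0, 0, 0]}, {"grip": 0.6, "xyz": [0, 0, 0], "angular": [0, 0, 0]}]'

```text
time_s: 1.5
tcp_pos: [0.4281, 0.1896, 0.25]
ee_rot: [[0.145, -0.989, -0.0], [-0.989, -0.145, 0.0], [-0.0, -0.0, -1.0]]
wrist_force: [-0.1, 1.0, -0.6]
gripper_width: 0.598
gripper_force: 0.0
```

Run:
```python
from h import *
s=r.sense();p=s['tcp_pos'];R=np.array(s['ee_rot']);print(np.round(p,4),R.round(4).tolist())
print('to stick',(1000*R.T@(np.array([.4335,.1814,.108])-p)).round(1))
S,cs=cap('scene','s2.png');T,ct=cap('top','t2.png')
print(proj(ct,p),proj(cs,p),proj(cs,np.array(p)-[0,0,.019]),proj(cs,[.4335,.1814,.126]))
```

```text
[0.4281 0.1896 0.25  ] [[0.1453, -0.9894, -0.0], [-0.9894, -0.1453, 0.0002], [-0.0002, -0.0, -1.0]]
to stick [  9.   -4.2 142. ]
[144.97429654 298.06408176] [487.9913299  164.94064415] [486.35187989 175.04688108] [472.81217203 227.39996978]
```

Emit:
move_arm --series '[{"grip": 0.6, "xyz": [9, -4, 0], "angular": [0, 0, 0]}, {"grip": 0.6, "xyz": [9, -4, 30], "angular": [0, 0, 0]}, {"grip": 0.6, "xyz": [9, -4, 60], "angular": [0, 0, 0]}, {"grip": 0.6, "xyz": [9, -4, 90], "angular": [0, 0, 0]}, {"grip": 0.6, "xyz": [9, -4, 110], "angular": [0, 0, 0]}, {"grip": 0.6, "xyz": [9, -4, 125], "angular": [0, 0, 0]}, {"grip": 0.6, "xyz": [9, -4, 135], "angular": [0, 0, 0]}, {"grip": 0.6, "xyz": [9, -4, 140], "angular": [0, 0, 0]}, {"grip": 0.6, "xyz": [9, -4, 140], "angular": [0, 0, 0]}, {"grip": 0.6, "xyz": [9, -4, 140], "angular": [0, 0, 0]}]'

```text
time_s: 2.6
tcp_pos: [0.4333, 0.1829, 0.1107]
ee_rot: [[0.149, -0.989, 0.001], [-0.989, -0.149, 0.001], [-0.001, -0.001, -1.0]]
wrist_force: [-0.3, 0.3, -0.4]
gripper_width: 0.602
gripper_force: 0.0
```

Run:
```python
from h import *
S,cs=cap('scene')
a=S[170:310,400:550];cv2.imwrite('pics/crop4.png',cv2.resize(a,None,fx=4,fy=4,interpolation=2)[:,:,::-1])
s=r.sense();print(np.round(s['tcp_pos'],4),s['gripper_width'],proj(cs,s['tcp_pos']))
```

```text
[0.4334 0.183  0.1108] 0.5991623519553414 [472.57472686 234.53583297]
```

View pics/crop4.png

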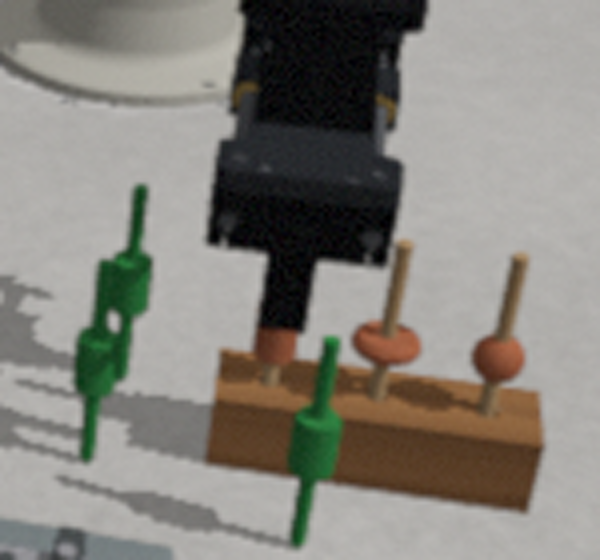

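The near finger stands squarely in front of the tube bead (crop (275,330)), and the disc and ball sticks are clear. Next: close on the stick, then lift.

Emit:
move_arm --series '[{"grip": 0, "xyz": [0, 0, 0], "angular": [0, 0, 0]}, {"grip": 0, "xyz": [0, 0, 0], "angular": [0, 0, 0]}, {"grip": 0, "xyz": [0, 0, 0], "angular": [0, 0, 0]}, {"grip": 0, "xyz": [0, 0, 0], "angular": [0, 0, 0]}, {"grip": 0, "xyz": [0, 0, 0], "angular": [0, 0, 0]}, {"grip": 0, "xyz": [0, 0, 0], "angular": [0, 0, 0]}, {"grip": 0, "xyz": [0, 0, 0], "angular": [0, 0, 0]}, {"grip": 0, "xyz": [0, 0, 0], "angular": [0, 0, 0]}]'

```text
time_s: 3.45
tcp_pos: [0.4329, 0.1824, 0.1101]
ee_rot: [[0.148, -0.989, -0.0], [-0.989, -0.148, -0.0], [0.0, 0.0, -1.0]]
wrist_force: [0.2, -0.4, -0.2]
gripper_width: 0.082
gripper_force: 30.0
```

Emit:
move_arm --series '[{"grip": 0, "xyz": [0, 0, -10], "angular": [0, 0, 0]}, {"grip": 0, "xyz": [0, 0, -25], "angular": [0, 0, 0]}, {"grip": 0, "xyz": [0, 0, -40], "angular": [0, 0, 0]}, {"grip": 0, "xyz": [0, 0, -60], "angular": [0, 0, 0]}, {"grip": 0, "xyz": [0, 0, -85], "angular": [0, 0, 0]}, {"grip": 0, "xyz": [0, 0, -110], "angular": [0, 0, 0]}, {"grip": 0, "xyz": [0, 0, -130], "angular": [0, 0, 0]}, {"grip": 0, "xyz": [0, 0, -140], "angular": [0, 0, 0]}, {"grip": 0, "xyz": [0, 0, -140], "angular": [0, 0, 0]}]'

```text
time_s: 4.35
tcp_pos: [0.4334, 0.1828, 0.2517]
ee_rot: [[0.149, -0.989, 0.003], [-0.989, -0.149, 0.002], [-0.002, -0.003, -1.0]]
wrist_force: [0.5, 0.0, -0.4]
gripper_width: 0.079
gripper_force: 30.0
```

Run:
```python
from h import *
s=r.sense();p=np.array(s['tcp_pos']);R=np.array(s['ee_rot']);print(p.round(4),s['gripper_width'],s['wrist_force'])
print('to mouth',(1000*R.T@(np.array([.6328,-.0632,.205])-p)).round(1))
```

```text
[0.4334 0.1828 0.2517] 0.0790321902266539 [ 0.47939506  0.01068171 -0.35005884]
to mouth [ 273.  -160.5   46.6]
```

Emit:
move_arm --series '[{"grip": 0, "xyz": [20, -12, 0], "angular": [0, 0, 0]}, {"grip": 0, "xyz": [50, -29, 0], "angular": [0, 0, 0]}, {"grip": 0, "xyz": [85, -50, 0], "angular": [0, 0, 0]}, {"grip": 0, "xyz": [120, -71, 0], "angular": [0, 0, 0]}, {"grip": 0, "xyz": [160, -94, 0], "angular": [0, 0, 0]}, {"grip": 0, "xyz": [195, -115, 0], "angular": [0, 0, 0]}, {"grip": 0, "xyz": [225, -132, 0], "angular": [0, 0, 0]}, {"grip": 0, "xyz": [250, -147, 10], "angular": [0, 0, 0]}, {"grip": 0, "xyz": [265, -156, 25], "angular": [0, 0, 0]}, {"grip": 0, "xyz": [273, -160, 35], "angular": [0, 0, 0]}]'

```text
time_s: 5.35
tcp_pos: [0.6312, -0.0651, 0.2117]
ee_rot: [[0.146, -0.989, -0.005], [-0.989, -0.146, 0.0], [-0.001, 0.005, -1.0]]
wrist_force: [-0.8, 0.4, -0.7]
gripper_width: 0.077
gripper_force: 30.0
```

Emit:
move_arm --series '[{"grip": 0, "xyz": [0, 0, 0], "angular": [0, 0, 0]}, {"grip": 0, "xyz": [0, 0, 8], "angular": [0, 0, 0]}, {"grip": 0, "xyz": [0, 0, 8], "angular": [0, 0, 0]}]'

```text
time_s: 5.65
tcp_pos: [0.6308, -0.0629, 0.2064]
ee_rot: [[0.149, -0.989, -0.002], [-0.989, -0.149, 0.0], [-0.001, 0.001, -1.0]]
wrist_force: [-0.2, -0.0, -0.7]
gripper_width: 0.08
gripper_force: 30.0
```

Run:
```python
from h import *
s=r.sense();p=np.array(s['tcp_pos']);print(p.round(4),np.round(s['ee_rot'],4).tolist(),s['gripper_width'])
S,cs=cap('scene');T,ct=cap('top')
x0,y0=250,215;a=cv2.resize(S[y0:y0+100,x0:x0+120],None,fx=5,fy=5,interpolation=2)
b=cv2.resize(T[170:240,270:350],None,fx=5,fy=5,interpolation=2)
c=np.zeros((500,1000,3),np.uint8);c[:500,:600]=a;c[:350,600:]=b;c=cv2.resize(c,(800,400))
cv2.imwrite('pics/crop5.png',c[:,:,::-1])
print('tcp',proj(cs,p),proj(ct,p),'foot',proj(cs,p-[0,0,.1]),'mouth',proj(cs,[.6328,-.0632,.088]))
```

```text
[ 0.6308 -0.0629  0.2064] [[0.1494, -0.9888, -0.0015], [-0.9888, -0.1494, 0.0003], [-0.0006, 0.0014, -1.0]] 0.07981345928591793
tcp [304.71308348 211.28101746] [307.38497931 190.59227474] foot [307.2795479  261.07938621] mouth [307.03195405 270.13937244]
```

View pics/crop5.png

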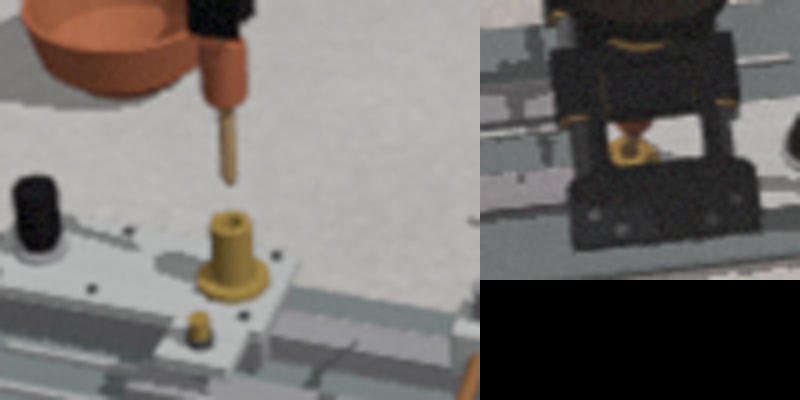

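The view shows the foot at crop (230,184), i.e. scene (307.5,261). It is nearly above the mouth at crop (233,218), i.e. (308.3,269.5). I'll refine both in the same picture.

Run:
```python
from h import *
S,cs=cap('scene');T,ct=cap('top')
s=r.sense();p=np.array(s['tcp_pos']);R=np.array(s['ee_rot'])
hs=cv2.cvtColor(S,cv2.COLOR_RGB2HSV)
br=cv2.inRange(hs,(14,110,50),(30,255,255))
for y in range(266,276): 
    x=np.where(br[y,290:325])[0]+290; print(y,(x.min(),x.max(),len(x)) if len(x) else None,end='; ')
print()
# dowel columns: subpixel weights against bg
for y in range(242,265):
    row=S[y,296:320].astype(float); d=row[:,0]-row[:,2]; d=np.clip(d-18,0,None); print(y,d.sum().round(),((np.arange(296,320)*d).sum()/max(d.sum(),1)).round(2),end='; ')
print()
f=plane(cs,(307.6,260.9),p[2]-.1);m=plane(cs,(308.2,269.7),.088);print(f,m,'scene delta tool',(1000*R.T@(m-f)).round(1))
ht=cv2.cvtColor(T,cv2.COLOR_RGB2HSV);bt=cv2.inRange(ht,(14,110,50),(30,255,255))
for y in range(198,216): print(y,''.join('%4d'%(v) for v in T[y,298:318,0].astype(int)-T[y,298:318,2]))
```

```text
266 None; 267 None; 268 (np.int64(306), np.int64(309), 4); 269 (np.int64(304), np.int64(311), 8); 270 (np.int64(303), np.int64(311), 9); 271 (np.int64(303), np.int64(311), 9); 272 (np.int64(303), np.int64(311), 9); 273 (np.int64(303), np.int64(311), 9); 274 (np.int64(304), np.int64(312), 9); 275 (np.int64(304), np.int64(312), 9); 
242 90.0 305.91; 243 98.0 306.04; 244 118.0 306.09; 245 111.0 306.09; 246 111.0 306.2; 247 111.0 306.23; 248 111.0 306.39; 249 114.0 306.4; 250 115.0 306.38; 251 112.0 306.44; 252 107.0 306.49; 253 108.0 306.52; 254 113.0 306.56; 255 118.0 306.6; 256 113.0 306.66; 257 112.0 306.66; 258 103.0 306.66; 259 77.0 306.74; 260 24.0 306.62; 261 0.0 0.0; 262 0.0 0.0; 263 0.0 0.0; 264 0.0 0.0; 
[ 0.63210337 -0.06147244  0.10797586] [ 0.63075884 -0.06191688  0.088     ] scene delta tool [ 0.2  1.4 20. ]
198   -3   0   1   8   8  -1  -1  -2   0   0   0   0  -1  -3   1   4  -2   4   1   3
199    4  -1   0   3   6   7   4   4  10   5   8   8  10   8  17  10   3   3   2   4
200    1  -4   4  10   5  11  17  27  29  29  37  37  37  40  30  13   5   4   5   5
201    1  -6  
[... 560 characters left out ...]
  52  19   5   3   5
208   -1   0   0   3  34  73  79  55  38  29  33  59  79  72  59  52  29   8   4   2
209    1   2   2   0  28  70  85  68  53  49  51  73  77  60  47  46  33  10   3   3
210    2   2   0   0   6  41  73  81  73  63  58  51  40  27  18  15  11   1   0   2
211    1  -2   1  -2  -1   6  16  21  14  10  10   6   6   5  -1   3   1  -3   1   0
212    1  -1   1   2  -1  -3  -2  -6  -5  -4   1   1  -1  -3   3   3  -1   1   4  -3
213   -1   1   0   0   3  -1   2  -4   1  -4   2   3  -4   1   3   2   2   3  -1   0
214    3   1  -1   2  -1   0   3  -4   0  -2   0   0  -4   4   3  -2  -2   0  -1   4
215    1  -2  -2   3   0   1  -1  -1   1   3   2   1   2  -2   4  -2   1   4  -1  -1
```

Run:
```python
from h import *
T,ct=cap('top');S,cs=cap('scene')
s=r.sense();p=np.array(s['tcp_pos']);R=np.array(s['ee_rot']);print(p.round(4),np.round(R[:,2],4))
f=plane(cs,(306.7,259.7),p[2]-.1);m=plane(cs,(307.0,270.1),.088)
print(f.round(4),m.round(4),'scene delta tool',(1000*R.T@(m-f)).round(1))
for y in range(198,213): print(y,''.join('%4d'%v for v in T[y,300:316,0]))
print('top: mouth est',proj(ct,[.6328,-.0632,.088]),'foot FK',proj(ct,p-[0,0,.1]))
```

```text
[ 0.6318 -0.0634  0.2078] [ 1.3e-03  2.0e-04 -1.0e+00]
[ 0.6292 -0.0648  0.1078] [ 0.6327 -0.0633  0.088 ] scene delta tool [-0.9 -3.7 19.8]
198   36  47  41  27  30  35  27  34  36  25  32  35  37  34  46  62
199   39  50  48  43  44  36  42  34  42  44  43  45  55  76 115 139
200   39  50  87  98  84  66  74  62  71  76  72  70  89 138 173 184
201   34  65 158 181 154 105  84  76  75  76  74  86 128 171 184 178
202   30  66 158 185 181 133  93  79  72  73  93 126 166 186 185 181
203   34  59 159 189 182 164 127  90  72  85 137 173 184 188 184 181
204   36  61 151 180 165 155 121  93  80  86 129 169 179 184 183 181
205   36  46 116 144 148 143 127  94  84 101 134 128 158 171 176 182
206   36  42  99 140 144 112  96  91  95 123 148 143 144 132 161 179
207   35  38  84 139 142  99  72  68  70 108 144 142 144 132 126 163
208   36  35  77 141 148 103  77  70  72 111 142 131 114 101 105 120
209   38  39  56 135 156 134 103  96 106 137 147 120  96  97 102 105
210   35  34  44  92 140 148 137 128 117 102  89  73  56  50  44  48
211   36  37  40  40  55  62  54  54  51  45  40  39  39  38  34  33
212   37  37  35  40  34  36  34  34  34  33  35  28  35  38  33  43
top: mouth est [306.54534393 207.8700988 ] foot FK [306.76301974 205.63698748]
```

Run:
```python
from h import *
T0=cv2.imread('pics/top0.png')[:,:,::-1];S0=cv2.imread('pics/scene0.png')[:,:,::-1]
print('top');
for y in range(200,220): print(y,''.join('%4d'%v for v in T0[y,298:318,0]))
print('scene')
for y in range(265,279): print(y,''.join('%4d'%v for v in S0[y,298:318,0]))
S,cs=cap('scene')
print('now')
for y in range(254,276): print(y,''.join('%4d'%v for v in S[y,298:318,0]))
```

```text
top
200  149 141 144 141 148 153 148 148 149 150 147 152 150 151 150 153 155 153 153 151
201  132  92  75  94 136 152 153 153 149 150 151 152 151 149 154 151 148 149 150 146
202  126  79  60  84 132 152 149 147 151 147 145 147 148 151 152 153 150 153 150 150
203  132 103  88 109 143 154 150 143 139 131 132 139 146 153 153 155 155 151 152 154
204  148 150 152 151 155 151 136 130 127 128 129 123 123 141 152 151 150 153 150 147
205  156 151 155 151 145 132 122 120 103  94 113 121 120 109 133 143 148 151 152 148
206  150 151 150 141 125 123 118  96  68  63  71 102 119 118 119 115 133 149 155 152
207  149 148 139 132 127 130 115  80  60  55  57  95 118 117 118 115 107 134 144 143
208  147 147 132 125 125 128 118  94  66  55  64  97 121 105  90  85  86  96 100 108
209  154 146 131 124 119 121 128 107  89  86  90 119 124 101  81  80  87  93  97  98
210  150 138 127 127 117 113 122 129 127 129 133 126 107  81  77  80  84  93  97  97
211  154 133 121 127 112  92  95 116 128 128 125 107  77  70  83  85  81  91  98  97
212  151 138 129 128 115  90  72  77  72  75  71  66  68  69  77  83  79  95
[... 2973 characters left out ...]
 184 182 179 179 180
268  184 185 185 183 176 168 164 163 156 154 153 152 159 169 179 184 182 180 178 181
269  184 186 185 185 172 155 157 154 143 130 115 123 145 161 171 178 180 180 180 181
270  182 184 185 181 164 155 153 144 134 121 100  97 129 157 163 172 176 178 177 178
271  180 180 180 173 151 148 151 145 137 125 114 122 145 158 157 167 177 177 176 175
272  180 177 178 168 137 134 148 150 151 142 146 152 157 154 149 165 180 179 178 179
273  179 180 178 167 129  95 110 130 142 144 148 148 144 138 139 164 181 181 180 179
274  179 178 176 168 132  85  84  95 106 112 122 127 128 131 137 162 178 180 182 181
275  179 176 178 176 142  83  82  90 101 107 118 124 130 134 135 160 174 176 181 183
```

Run:
```python
from h import *
S,cs=cap('scene');T,ct=cap('top')
s=r.sense();p=np.array(s['tcp_pos']);R=np.array(s['ee_rot']);print(p.round(4))
z=p[2]-.1
m,e=tri([ray(cs,(307.5,270.3)),ray(ct,(307,207.2))]);print('mouth',m.round(4),e)
f,e=tri([ray(cs,(306.65,260.3)),ray(ct,(307.6,204.85))]);print('foot',f.round(4),e)
for c,a,b in((cs,(306.65,260.3),(307.5,270.3)),(ct,(307.6,204.85),(307,207.2))):
    d=plane(c,b,.088)-plane(c,a,z);print('delta world',(1000*d).round(1),'tool',(1000*R.T@d).round(1))
```

```text
[ 0.6317 -0.0637  0.2074]
mouth [ 0.6337 -0.0631  0.0884] [np.float64(0.0011301853704959676), np.float64(0.0011301853704959518)]
foot [ 0.6327 -0.0641  0.109 ] [np.float64(0.0009731805364674526), np.float64(0.0009731805364673967)]
delta world [  2.5   2.1 -19.4] tool [-1.7 -2.8 19.4]
delta world [  0.7   0.9 -19.4] tool [-0.8 -0.8 19.4]
```

Both views agree in sign: shift by about (-1.2, -1.8) in tool x and y. I'll apply that and enter slowly.

Emit:
move_arm --series '[{"grip": 0, "xyz": [-1.2, -1.8, 0], "angular": [0, 0, 0]}, {"grip": 0, "xyz": [-1.2, -1.8, 6], "angular": [0, 0, 0]}, {"grip": 0, "xyz": [-1.2, -1.8, 12], "angular": [0, 0, 0]}, {"grip": 0, "xyz": [-1.2, -1.8, 17], "angular": [0, 0, 0]}, {"grip": 0, "xyz": [-1.2, -1.8, 20], "angular": [0, 0, 0]}, {"grip": 0, "xyz": [-1.2, -1.8, 23], "angular": [0, 0, 0]}, {"grip": 0, "xyz": [-1.2, -1.8, 25], "angular": [0, 0, 0]}, {"grip": 0, "xyz": [-1.2, -1.8, 25], "angular": [0, 0, 0]}]'

```text
time_s: 6.9
tcp_pos: [0.6332, -0.0623, 0.1817]
ee_rot: [[0.148, -0.989, -0.001], [-0.989, -0.148, -0.0], [-0.0, 0.001, -1.0]]
wrist_force: [-0.2, 0.1, -0.5]
gripper_width: 0.076
gripper_force: 30.0
```

Run:
```python
from h import *
s=r.sense();print({k:np.round(s[k],4).tolist() for k in('time_s','tcp_pos','wrist_force','moment','gripper_width')})
S,cs=cap('scene')
a=S[215:295,265:345];cv2.imwrite('pics/crop6.png',cv2.resize(a,None,fx=7,fy=7,interpolation=2)[:,:,::-1])
```

```text
{'time_s': 6.9, 'tcp_pos': [0.6332, -0.0623, 0.1817], 'wrist_force': [-0.2299, 0.0689, -0.5032], 'moment': [0.1227, -0.0805, 0.0184], 'gripper_width': 0.0755}
```

View pics/crop6.png

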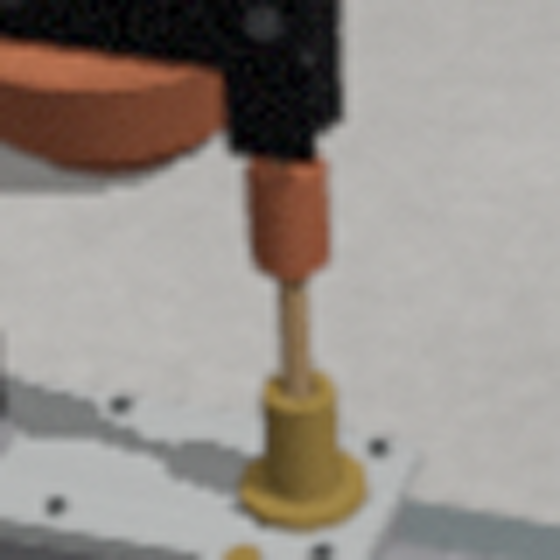

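The dowel foot is in the brass mouth (crop (297,385)) with no contact force. Now down to the floor.

Emit:
move_arm --series '[{"grip": 0, "xyz": [0, 0, 4], "angular": [0, 0, 0]}, {"grip": 0, "xyz": [0, 0, 8], "angular": [0, 0, 0]}, {"grip": 0, "xyz": [0, 0, 12], "angular": [0, 0, 0]}, {"grip": 0, "xyz": [0, 0, 16], "angular": [0, 0, 0]}, {"grip": 0, "xyz": [0, 0, 20], "angular": [0, 0, 0]}, {"grip": 0, "xyz": [0, 0, 23], "angular": [0, 0, 0]}, {"grip": 0, "xyz": [0, 0, 25], "angular": [0, 0, 0]}, {"grip": 0, "xyz": [0, 0, 25], "angular": [0, 0, 0]}]'

```text
time_s: 7.75
tcp_pos: [0.6331, -0.0623, 0.1566]
ee_rot: [[0.148, -0.989, -0.001], [-0.989, -0.148, -0.0], [-0.0, 0.001, -1.0]]
wrist_force: [0.1, -0.2, -0.5]
gripper_width: 0.08
gripper_force: 30.0
```

Emit:
move_arm --series '[{"grip": 0, "xyz": [0, 0, 1], "angular": [0, 0, 0]}, {"grip": 0, "xyz": [0, 0, 2], "angular": [0, 0, 0]}, {"grip": 0, "xyz": [0, 0, 3], "angular": [0, 0, 0]}, {"grip": 0, "xyz": [0, 0, 3.5], "angular": [0, 0, 0]}, {"grip": 0, "xyz": [0, 0, 4], "angular": [0, 0, 0]}, {"grip": 0, "xyz": [0, 0, 4], "angular": [0, 0, 0]}]'

```text
time_s: 8.35
tcp_pos: [0.6336, -0.0624, 0.1539]
ee_rot: [[0.149, -0.989, 0.001], [-0.989, -0.149, -0.0], [0.0, -0.001, -1.0]]
wrist_force: [-0.0, -0.4, 4.1]
gripper_width: 0.081
gripper_force: 30.0
```

Floor contact: +4.6 N, with the foot at 53.9 mm. Release and lift clear.

Emit:
move_arm --series '[{"grip": 0.6, "xyz": [0, 0, -0.5], "angular": [0, 0, 0]}, {"grip": 0.6, "xyz": [0, 0, -0.5], "angular": [0, 0, 0]}, {"grip": 0.6, "xyz": [0, 0, -0.5], "angular": [0, 0, 0]}, {"grip": 0.6, "xyz": [0, 0, -0.5], "angular": [0, 0, 0]}, {"grip": 0.6, "xyz": [0, 0, -5], "angular": [0, 0, 0]}, {"grip": 0.6, "xyz": [0, 0, -20], "angular": [0, 0, 0]}, {"grip": 0.6, "xyz": [0, 0, -40], "angular": [0, 0, 0]}, {"grip": 0.6, "xyz": [0, 0, -60], "angular": [0, 0, 0]}, {"grip": 0.6, "xyz": [0, 0, -70], "angular": [0, 0, 0]}, {"grip": 0.6, "xyz": [0, 0, -70], "angular": [0, 0, 0]}]'

```text
time_s: 9.35
tcp_pos: [0.6341, -0.0622, 0.2249]
ee_rot: [[0.149, -0.989, 0.004], [-0.989, -0.149, 0.0], [0.0, -0.004, -1.0]]
wrist_force: [1.3, -0.3, 0.2]
gripper_width: 0.595
gripper_force: 0.0
```

Emit:
move_arm --series '[{"grip": 0.6, "xyz": [20, 0, 0], "angular": [0, 0, 0]}, {"grip": 0.6, "xyz": [45, 0, 0], "angular": [0, 0, 0]}, {"grip": 0.6, "xyz": [70, 0, 0], "angular": [0, 0, 0]}, {"grip": 0.6, "xyz": [88, 0, 0], "angular": [0, 0, 0]}, {"grip": 0.6, "xyz": [95, 0, 0], "angular": [0, 0, 0]}, {"grip": 0.6, "xyz": [95, 0, 30], "angular": [0, 0, 0]}, {"grip": 0.6, "xyz": [95, 0, 60], "angular": [0, 0, 0]}, {"grip": 0.6, "xyz": [95, 0, 85], "angular": [0, 0, 0]}, {"grip": 0.6, "xyz": [95, 0, 95], "angular": [0, 0, 0]}, {"grip": 0.6, "xyz": [95, 0, 95], "angular": [0, 0, 0]}]'

```text
time_s: 10.35
tcp_pos: [0.6465, -0.1558, 0.1262]
ee_rot: [[0.149, -0.989, -0.004], [-0.989, -0.149, 0.0], [-0.001, 0.004, -1.0]]
wrist_force: [-0.3, 0.2, -0.2]
gripper_width: 0.6
gripper_force: 0.0
```

Run:
```python
from h import *
s=r.sense();p=np.array(s['tcp_pos']);print({k:np.round(s[k],4).tolist() for k in('time_s','tcp_pos','wrist_force','gripper_width')})
S,cs=cap('scene');T,ct=cap('top')
a=cv2.resize(S[190:320,225:405],None,fx=3,fy=3,interpolation=2);b=cv2.resize(T[150:250,290:370],None,fx=3,fy=3,interpolation=2)
c=np.zeros((390,790,3),np.uint8);c[:,:540]=a;c[:300,545:785]=b;cv2.imwrite('pics/crop7.png',c[:,:,::-1])
print(proj(cs,p),proj(ct,p))
```

```text
{'time_s': 10.35, 'tcp_pos': [0.6465, -0.1558, 0.1262], 'wrist_force': [-0.2791, 0.2038, -0.2088], 'gripper_width': 0.6001}
[256.7055578  244.57006602] [353.64418732 197.57504689]
```

View pics/crop7.png

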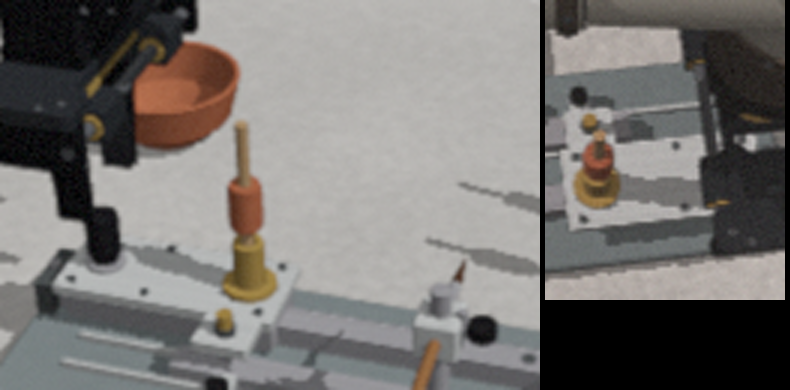

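The stick stands upright in the tube (crop (245,200)), and the open gripper is above the knob (crop (103,235)) with clearance. Next: lower and close on the knob.

Emit:
move_arm --series '[{"grip": 0.6, "xyz": [0, 0, 12], "angular": [0, 0, 0]}, {"grip": 0.6, "xyz": [0, 0, 24], "angular": [0, 0, 0]}, {"grip": 0.6, "xyz": [0, 0, 36], "angular": [0, 0, 0]}, {"grip": 0.6, "xyz": [0, 0, 44], "angular": [0, 0, 0]}, {"grip": 0.6, "xyz": [0, 0, 44], "angular": [0, 0, 0]}, {"grip": 0.6, "xyz": [0, 0, 44], "angular": [0, 0, 0]}]'

```text
time_s: 11.05
tcp_pos: [0.6474, -0.1564, 0.0838]
ee_rot: [[0.149, -0.989, -0.0], [-0.989, -0.149, -0.0], [0.0, 0.0, -1.0]]
wrist_force: [-0.9, -0.5, 0.8]
gripper_width: 0.594
gripper_force: 0.0
```

Emit:
move_arm --series '[{"grip": 0, "xyz": [0, 0, 0], "angular": [0, 0, 0]}, {"grip": 0, "xyz": [0, 0, 0], "angular": [0, 0, 0]}, {"grip": 0, "xyz": [0, 0, 0], "angular": [0, 0, 0]}, {"grip": 0, "xyz": [0, 0, 0], "angular": [0, 0, 0]}, {"grip": 0, "xyz": [0, 0, 0], "angular": [0, 0, 0]}, {"grip": 0, "xyz": [0, 0, 0], "angular": [0, 0, 0]}]'

```text
time_s: 11.65
tcp_pos: [0.6468, -0.1564, 0.0842]
ee_rot: [[0.148, -0.989, -0.001], [-0.989, -0.148, -0.0], [-0.0, 0.001, -1.0]]
wrist_force: [-0.8, -0.0, 1.4]
gripper_width: 0.243
gripper_force: 30.0
```

Emit:
move_arm --series '[{"grip": 0, "xyz": [-3, 0, 0], "angular": [0, 0, 0]}, {"grip": 0, "xyz": [-8, 0, 0], "angular": [0, 0, 0]}, {"grip": 0, "xyz": [-14, 0, 0], "angular": [0, 0, 0]}, {"grip": 0, "xyz": [-20, 0, 0], "angular": [0, 0, 0]}, {"grip": 0, "xyz": [-26, 0, 0], "angular": [0, 0, 0]}, {"grip": 0, "xyz": [-32, 0, 0], "angular": [0, 0, 0]}, {"grip": 0, "xyz": [-37, 0, 0], "angular": [0, 0, 0]}, {"grip": 0, "xyz": [-40, 0, 0], "angular": [0, 0, 0]}, {"grip": 0, "xyz": [-40, 0, 0], "angular": [0, 0, 0]}]'

```text
time_s: 12.55
tcp_pos: [0.6408, -0.1159, 0.0842]
ee_rot: [[0.149, -0.989, -0.001], [-0.989, -0.149, 0.001], [-0.001, 0.001, -1.0]]
wrist_force: [-4.9, -0.7, 4.7]
gripper_width: 0.241
gripper_force: 30.0
```

```bash
cat > st.py <<'E'
from h import *
s=r.sense();R=np.array(s['ee_rot']);p=np.array(s['tcp_pos'])
print(p.round(4),'F tool',(R.T@np.array(s['wrist_force'])).round(2),'travel',(1000*R.T@(p-[.6468,-.1564,.0842])).round(2),s['gripper_width'],s['time_s'])
E
python3 st.py
```

```text
[ 0.6408 -0.1159  0.0842] F tool [-0.04  4.98 -4.73] travel [-40.94  -0.05   0.07] 0.2406617268987189 12.55
```

Sliding takes almost no force. There is 5 N sideways, so the rail runs about 1.7° more to −x. I'll correct for that on the way.

Emit:
move_arm --series '[{"grip": 0, "xyz": [-3, 0.8, -0.4], "angular": [0, 0, 0]}, {"grip": 0, "xyz": [-8, 1.4, -0.8], "angular": [0, 0, 0]}, {"grip": 0, "xyz": [-14, 1.6, -0.8], "angular": [0, 0, 0]}, {"grip": 0, "xyz": [-20, 1.8, -0.8], "angular": [0, 0, 0]}, {"grip": 0, "xyz": [-26, 2.0, -0.8], "angular": [0, 0, 0]}, {"grip": 0, "xyz": [-32, 2.1, -0.8], "angular": [0, 0, 0]}, {"grip": 0, "xyz": [-37, 2.3, -0.8], "angular": [0, 0, 0]}, {"grip": 0, "xyz": [-40, 2.4, -0.8], "angular": [0, 0, 0]}, {"grip": 0, "xyz": [-40, 2.4, -0.8], "angular": [0, 0, 0]}]'

```text
time_s: 13.45
tcp_pos: [0.6346, -0.0759, 0.0843]
ee_rot: [[0.149, -0.989, 0.003], [-0.989, -0.149, 0.002], [-0.001, -0.004, -1.0]]
wrist_force: [5.7, 2.1, -6.3]
gripper_width: 0.245
gripper_force: 30.0
```

```bash
python3 st.py
```

```text
[ 0.6346 -0.0759  0.0843] F tool [-1.19 -5.96  6.35] travel [-8.146e+01  4.000e-02 -3.000e-02] 0.24528674870254305 13.45
```

Overcorrected: the constrained path shows the rail is parallel to tool x, with a constant offset of about 1.1 mm. I'll trim y and z and go on to about 113 mm.

Emit:
move_arm --series '[{"grip": 0, "xyz": [-3, -0.8, 0.3], "angular": [0, 0, 0]}, {"grip": 0, "xyz": [-8, -1.3, 0.45], "angular": [0, 0, 0]}, {"grip": 0, "xyz": [-13, -1.3, 0.45], "angular": [0, 0, 0]}, {"grip": 0, "xyz": [-18, -1.3, 0.45], "angular": [0, 0, 0]}, {"grip": 0, "xyz": [-23, -1.3, 0.45], "angular": [0, 0, 0]}, {"grip": 0, "xyz": [-28, -1.3, 0.45], "angular": [0, 0, 0]}, {"grip": 0, "xyz": [-32, -1.3, 0.45], "angular": [0, 0, 0]}, {"grip": 0, "xyz": [-32, -1.3, 0.45], "angular": [0, 0, 0]}]'

```text
time_s: 14.25
tcp_pos: [0.63, -0.0448, 0.0843]
ee_rot: [[0.149, -0.989, 0.001], [-0.989, -0.149, 0.001], [-0.001, -0.001, -1.0]]
wrist_force: [3.0, 0.9, -4.8]
gripper_width: 0.239
gripper_force: 30.0
```

```bash
python3 st.py
python3 - <<'E'
from h import *
T,ct=cap('top','t9.png');S,cs=cap('scene')
a=cv2.resize(S[230:330,290:410],None,fx=4,fy=4,interpolation=2);b=cv2.resize(T[160:240,210:290],None,fx=4,fy=4,interpolation=2)
c=np.zeros((400,800,3),np.uint8);c[:,:480]=a;c[:320,480:]=b;cv2.imwrite('pics/crop8.png',c[:,:,::-1])
E
```

```text
[ 0.63   -0.0448  0.0843] F tool [-0.4  -3.13  4.83] travel [-1.1289e+02  0.0000e+00 -5.0000e-02] 0.23881205001171468 14.25
```

View pics/crop8.png

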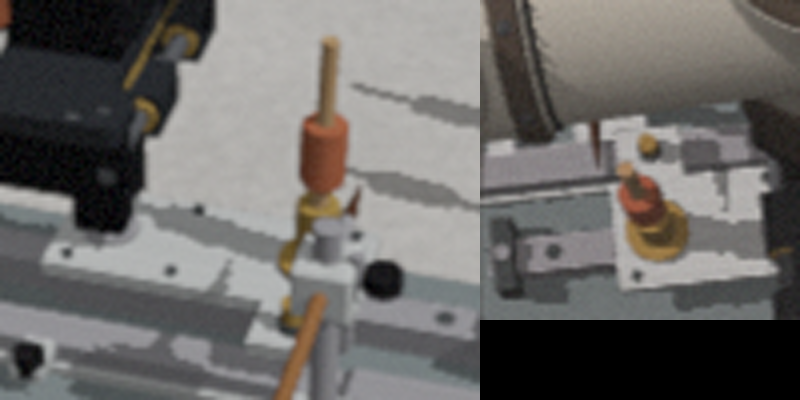

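In the top crop the brush line is at x≈597 and the tube at about 655, so roughly 20 mm remain. I'll approach in small steps and watch the force along the rail.

Emit:
move_arm --series '[{"grip": 0, "xyz": [-2, -0.7, 0.3], "angular": [0, 0, 0]}, {"grip": 0, "xyz": [-5, -0.7, 0.3], "angular": [0, 0, 0]}, {"grip": 0, "xyz": [-8, -0.7, 0.3], "angular": [0, 0, 0]}, {"grip": 0, "xyz": [-8, -0.7, 0.3], "angular": [0, 0, 0]}, {"grip": 0, "xyz": [-8, -0.7, 0.3], "angular": [0, 0, 0]}]'

```text
time_s: 14.85
tcp_pos: [0.6289, -0.0373, 0.0842]
ee_rot: [[0.148, -0.989, -0.0], [-0.989, -0.148, 0.0], [-0.0, 0.0, -1.0]]
wrist_force: [2.2, 0.8, -1.9]
gripper_width: 0.24
gripper_force: 30.0
```

Emit:
move_arm --series '[{"grip": 0, "xyz": [-1, 0, 0], "angular": [0, 0, 0]}, {"grip": 0, "xyz": [-2, 0, 0], "angular": [0, 0, 0]}, {"grip": 0, "xyz": [-2, 0, 0], "angular": [0, 0, 0]}]'

```text
time_s: 15.15
tcp_pos: [0.6287, -0.0356, 0.0842]
ee_rot: [[0.148, -0.989, -0.0], [-0.989, -0.148, 0.0], [-0.0, 0.0, -1.0]]
wrist_force: [1.0, -0.4, -0.6]
gripper_width: 0.241
gripper_force: 30.0
```

Emit:
move_arm --series '[{"grip": 0, "xyz": [-1, 0, 0], "angular": [0, 0, 0]}, {"grip": 0, "xyz": [-2, 0, 0], "angular": [0, 0, 0]}, {"grip": 0, "xyz": [-2, 0, 0], "angular": [0, 0, 0]}]'

```text
time_s: 15.45
tcp_pos: [0.6284, -0.0336, 0.0842]
ee_rot: [[0.148, -0.989, -0.0], [-0.989, -0.148, 0.0], [-0.0, 0.0, -1.0]]
wrist_force: [1.5, 0.0, -0.3]
gripper_width: 0.241
gripper_force: 30.0
```

```bash
python3 st.py
```

```text
[ 0.6284 -0.0336  0.0842] F tool [ 0.21 -1.5   0.31] travel [-1.2419e+02 -3.0000e-02  0.0000e+00] 0.24060546513229203 15.45
```

Emit:
move_arm --series '[{"grip": 0, "xyz": [-1, 0, 0], "angular": [0, 0, 0]}, {"grip": 0, "xyz": [-1.5, 0, 0], "angular": [0, 0, 0]}, {"grip": 0, "xyz": [-1.5, 0, 0], "angular": [0, 0, 0]}]'

```text
time_s: 15.75
tcp_pos: [0.6282, -0.0321, 0.0842]
ee_rot: [[0.148, -0.989, -0.0], [-0.989, -0.148, 0.0], [-0.0, 0.0, -1.0]]
wrist_force: [-0.5, -0.2, 0.9]
gripper_width: 0.245
gripper_force: 30.0
```

Emit:
move_arm --series '[{"grip": 0, "xyz": [-1, 0, 0], "angular": [0, 0, 0]}, {"grip": 0, "xyz": [-1.5, 0, 0], "angular": [0, 0, 0]}, {"grip": 0, "xyz": [-1.5, 0, 0], "angular": [0, 0, 0]}]'

```text
time_s: 16.05
tcp_pos: [0.628, -0.0306, 0.0842]
ee_rot: [[0.148, -0.989, -0.0], [-0.989, -0.148, 0.0], [-0.0, 0.0, -1.0]]
wrist_force: [-1.4, 0.1, 2.2]
gripper_width: 0.242
gripper_force: 30.0
```

Emit:
move_arm --series '[{"grip": 0, "xyz": [-1, 0, 0], "angular": [0, 0, 0]}, {"grip": 0, "xyz": [-1.5, 0, 0], "angular": [0, 0, 0]}, {"grip": 0, "xyz": [-1.5, 0, 0], "angular": [0, 0, 0]}]'

```text
time_s: 16.35
tcp_pos: [0.6277, -0.0289, 0.0842]
ee_rot: [[0.149, -0.989, -0.0], [-0.989, -0.149, 0.0], [-0.0, 0.0, -1.0]]
wrist_force: [-2.0, 0.7, 2.1]
gripper_width: 0.241
gripper_force: 30.0
```

Emit:
move_arm --series '[{"grip": 0, "xyz": [-1, 0, 0], "angular": [0, 0, 0]}, {"grip": 0, "xyz": [-1.5, 0, 0], "angular": [0, 0, 0]}, {"grip": 0, "xyz": [-1.5, 0, 0], "angular": [0, 0, 0]}]'

```text
time_s: 16.65
tcp_pos: [0.6275, -0.0271, 0.0842]
ee_rot: [[0.149, -0.989, -0.0], [-0.989, -0.149, 0.001], [-0.001, 0.0, -1.0]]
wrist_force: [-2.9, 3.7, 4.1]
gripper_width: 0.236
gripper_force: 30.0
```

Emit:
move_arm --series '[{"grip": 0, "xyz": [-1, 0, 0], "angular": [0, 0, 0]}, {"grip": 0, "xyz": [-1.5, 0, 0], "angular": [0, 0, 0]}, {"grip": 0, "xyz": [-1.5, 0, 0], "angular": [0, 0, 0]}]'

```text
time_s: 16.95
tcp_pos: [0.6272, -0.0252, 0.0842]
ee_rot: [[0.148, -0.989, -0.0], [-0.989, -0.148, 0.001], [-0.001, 0.0, -1.0]]
wrist_force: [-4.0, 6.1, 5.8]
gripper_width: 0.239
gripper_force: 30.0
```

```bash
python3 st.py
```

```text
[ 0.6272 -0.0252  0.0842] F tool [-6.62  3.1  -5.8 ] travel [-1.3265e+02 -7.0000e-02  2.0000e-01] 0.23936120936000155 16.95
```

The notch is pulling the carriage forward (6.6 N along the rail). I'll go on in 1 mm steps until the pull vanishes at its middle.

Emit:
move_arm --series '[{"grip": 0, "xyz": [-0.5, 0.6, -0.4], "angular": [0, 0, 0]}, {"grip": 0, "xyz": [-1, 0.6, -0.4], "angular": [0, 0, 0]}, {"grip": 0, "xyz": [-1, 0.6, -0.4], "angular": [0, 0, 0]}]'

```text
time_s: 17.25
tcp_pos: [0.627, -0.024, 0.0842]
ee_rot: [[0.149, -0.989, 0.001], [-0.989, -0.149, 0.002], [-0.001, -0.001, -1.0]]
wrist_force: [-2.0, 6.4, 2.5]
gripper_width: 0.246
gripper_force: 30.0
```

```bash
python3 st.py
```

```text
[ 0.627  -0.024   0.0842] F tool [-6.65  0.98 -2.45] travel [-1.339e+02 -8.000e-02  2.000e-01] 0.24590757095084703 17.25
```

Emit:
move_arm --series '[{"grip": 0, "xyz": [-0.5, 0, 0], "angular": [0, 0, 0]}, {"grip": 0, "xyz": [-1, 0, 0], "angular": [0, 0, 0]}, {"grip": 0, "xyz": [-1, 0, 0], "angular": [0, 0, 0]}]'

```text
time_s: 17.55
tcp_pos: [0.6269, -0.0238, 0.0842]
ee_rot: [[0.149, -0.989, 0.001], [-0.989, -0.149, 0.001], [-0.001, -0.001, -1.0]]
wrist_force: [0.1, 5.6, 2.4]
gripper_width: 0.241
gripper_force: 30.0
```

```bash
python3 st.py
```

```text
[ 0.6269 -0.0238  0.0842] F tool [-5.5  -0.96 -2.38] travel [-1.3411e+02 -6.0000e-02  6.0000e-02] 0.24129880272229115 17.55
```

The carriage advanced only 0.2 mm for a 1 mm command and the pull is falling, so the ball is at the bottom. One more millimetre should relax the remaining force.

Emit:
move_arm --series '[{"grip": 0, "xyz": [-0.5, 0, 0], "angular": [0, 0, 0]}, {"grip": 0, "xyz": [-1, 0, 0], "angular": [0, 0, 0]}, {"grip": 0, "xyz": [-1, 0, 0], "angular": [0, 0, 0]}, {"grip": 0, "xyz": [-1, 0, 0], "angular": [0, 0, 0]}]'

```text
time_s: 17.95
tcp_pos: [0.6269, -0.0236, 0.0843]
ee_rot: [[0.148, -0.989, 0.001], [-0.989, -0.148, -0.0], [0.0, -0.001, -1.0]]
wrist_force: [2.4, 1.6, -1.6]
gripper_width: 0.241
gripper_force: 30.0
```

```bash
python3 st.py
```

```text
[ 0.6269 -0.0236  0.0843] F tool [-1.18 -2.61  1.56] travel [-1.343e+02  3.000e-02 -7.000e-02] 0.24080596425718898 17.95
```

Emit:
move_arm --series '[{"grip": 0, "xyz": [-0.2, -0.4, 0], "angular": [0, 0, 0]}, {"grip": 0, "xyz": [-0.2, -0.4, 0], "angular": [0, 0, 0]}, {"grip": 0, "xyz": [-0.2, -0.4, 0], "angular": [0, 0, 0]}, {"grip": 0, "xyz": [-0.2, -0.4, 0], "angular": [0, 0, 0]}]'

```text
time_s: 18.35
tcp_pos: [0.6268, -0.0235, 0.0843]
ee_rot: [[0.148, -0.989, 0.0], [-0.989, -0.148, -0.0], [0.0, 0.0, -1.0]]
wrist_force: [2.4, -0.2, -3.7]
gripper_width: 0.244
gripper_force: 30.0
```

```bash
python3 st.py; python3 -c "
from h import *
print(r.finish_job())"
```

```text
[ 0.6268 -0.0235  0.0843] F tool [ 0.53 -2.31  3.67] travel [-1.3443e+02  2.0000e-02 -1.1000e-01] 0.24368098621743353 18.35
the job is handed in; nothing more can be done
None
```

I handed the job in at 18.4 s: the long-bead stick is on the floor of the brass tube and the carriage is in the notch, judged by feel (134 mm slid, about 0.5 N left along the rail), with the gripper still holding the knob.

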